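# Seal the biscuit tub and stack the short tub on it

## Task

The tall biscuit tub is not sealed: the round button on its lid still stands up. Press the button down, firmly but without forcing it, until it catches and stays down by itself, then set the short tub squarely on top so that its four feet sit in the corners inside the raised rim of the tall tub's lid. Leave the tall tub about where it stands and the other things alone.

Things in the scene. Friction and masses are not known exactly. Their poses are not given: they have to be found in the camera images.
- tall_tub: Tall clear plastic tub with a white lid and biscuits inside, loose, about 0.6 kg, upright on four feet; origin: centre of its underside. x is its narrow side (body 54 mm, lid 58 mm), y its long side (body 96, lid 100 mm), z up. 113 mm high to the rim of the lid.
- tall_lid (a point): Centre of the flat deck of the tall tub's lid, 105 mm above its underside, axes as the tub's. A rim 3 mm thick stands 8 mm above the deck all round and encloses 52 x 94 mm; the four corners inside it are the recesses for the feet of a tub set on top (ribs 4 mm high close them towards the middle). The button is in the centre of the deck.
- button_top (a point): Centre of the top face of the tall tub's lid button: a round white head 34 mm across with a steel disc on it, 23 mm above the deck when up. It moves straight down along the tub's z only.
- lid_button (a joint): How far the button is down, m (0 = up). A spring of 2 to 5 N lifts it. Part-way a catch resists up to 11 N, then it snaps through and stays down by itself, at 8 to 21 mm, a firm stop about 1 mm below. How deep depends on the air left in the tub and cannot be seen, so feel for it: 13 N or more is met only on the stop. Over 25 N harms the lid. Let go too early, it springs back to 0.
- short_tub: Short clear tub of the same set, white lid, its button already down; loose, about 0.25 kg, 83 mm high; origin: centre of the underside of its feet. x narrow side, y long side, z up. Four round feet 10 mm thick with rounded ends at x +-19.5, y +-40.5 mm fit inside the tall tub's rim with 1.5 mm to spare each side, either way round. The arched base clears a button that is down, not one that is up.
- short_mid (a point): Centre of the short tub, 40 mm above the underside of its feet, axes as the tub's. Grasp it here across x: the body is 54 mm wide (x) and 96 mm long (y) from 19 to 66 mm above the feet's underside; the lid above is 58 x 100 mm. When stacked home the feet stand on the deck and this point is 40 mm above point tall_lid.
- tea_mug_mid (a point): Small patterned cup with a handle, 62 x 88 x 50 mm, loose bystander; this point is half-way up.
- tin_mid (a point): Food tin, 58 mm across, 72 mm high, loose bystander; this point is half-way up.
- timer_mid (a point): Round wind-up kitchen timer, 65 mm across, 56 mm high, loose bystander; this point is half-way up.

How it is judged:
By the outcome, as a careful person would: the job done as asked, in the order asked, and still so for the second after the job is handed in, with the robot touching nothing.
It also fails if it takes over 59 s, if anything falls off the work surface, if the arm or the gripper's body presses on something with over 40 N, if the wrist force passes 120 N, or if a joint passes its speed limit or range.

## Robot

A 6-joint arm with a two-finger parallel gripper is mounted at the origin on a cart in front of the work surface, level with it; the furniture and walls round the work are solid. World frame = base frame: x ahead of the robot, y to its left, z up, the work surface at z = 0. Lengths are in m, angles in rad, forces in N, time in s.
With the tool pointing down it reaches from about 0.3 to 0.825 m from the base axis. Payload 5.4 kg.
Tool frame: the origin (TCP) lies at the very end of the fingers, on their centre line; the grasp point (between the pads) lies 19 mm behind it; z points along the fingers, y is the line along which they close (so a half turn about z gives the same grasp; the last joint's range is limited). The gripper opens to 92 mm and grips with 3 to 60 N. Pads are 20 mm wide; open, the fingers measure 128 mm over their backs; the gripper's body (75 mm by 189 mm) begins 69 mm behind the grasp point.
Start: joints at [1.015, 0.158, 1.597, -0, 1.386, -0.21], TCP at [0.195, 0.541, 0.215] pointing down, gripper open.
Joint ranges: [-2.91, 2.91], [-0.94, 2.29], [0.18, 2.7], [-1.29, 4.43], [0.17, 2.64], [-3, 3]. Speed limits (rad/s): [2.57, 2.57, 3.14, 3.14, 3.14, 3.14].

## Interface

Orientations are given as a rotation vector (axis times angle).
In Python, from workcell import bot gives the robot as it stands. Calls block until the motion is done:
- bot.goto(position, orientation): joint-space move of the TCP to a pose.
- bot.line_to(position, rot=None, max_speed=0.15): straight line of the TCP; rot=None keeps the orientation; max_speed is the mean speed in m/s.
- bot.set_joints(angles): joint-space move.
- bot.set_gripper(opening, newtons=None): opening from 0.0 (shut) to 1.0 (fully open); newtons is the grip in N (None keeps the last); returns when the fingers have stopped.
- bot.hold(seconds).
- bot.inverse_kinematics(position, orientation): joint angles nearest the present ones, or None.
- bot.read_camera(name): name is "side" or "top"; returns a dict with "pixels" (420x560x3 uint8, blue, green, red), "fx", "fy", "cx", "cy" (pixels), "R" (3x3) and "t" (3): a world point X has camera coordinates R X + t. Camera axes: x right, y down, z forward; pixel columns grow to the right and rows downward; lengths in m; the calibration is good to about 2 mm. A picture is of the moment at which its call begins. There is no depth.
A pose or a line that the arm cannot do raises bot.MotionError and nothing moves.
- bot.job_done(): hands the job in; it is judged then, once.
Readings, each from a call of its own:
- bot.current_clock(): time.
- bot.current_joints(): joint angles.
- bot.current_joint_vel(): joint speeds.
- bot.current_effort(): joint torques, N m.
- bot.current_ee_pos(): TCP position.
- bot.current_tool_rot(): TCP orientation.
- bot.current_contact_force(): force on the tool from outside, world axes, zero at the start.
- bot.current_ft_torque(): the same for the moment, N m.
- bot.current_opening(): opening from 0.0 (shut) to 1.0 (fully open).
- bot.current_grip_force(): force on a finger pad.
Only numpy, scipy, OpenCV 4.12 (cv2) and the standard library are available. Lean on these libraries where they do the work, as an engineer would, in place of code of your own. Each camera call takes 0.05 s, during which the arm holds its last target. There are 200 camera calls.

## Working session

There is one attempt and no reset: what is moved stays moved. The work goes in short steps, each a Python script; the robot and the scene stay as the last script left them, time stands still between calls to the robot, and variables do not carry over. Pictures are saved under pics/ and viewed, at most 10 in all, crops included, and the job is handed in when it is done.

```bash
mkdir -p pics; ls; python3 - <<'E'
from workcell import bot
import cv2, numpy as np
np.set_printoptions(precision=4,suppress=True)
for n in("top","side"):
    c=bot.read_camera(n); cv2.imwrite(f"pics/{n}0.png",c["pixels"])
    R=np.array(c["R"]);t=np.array(c["t"]);print(n,c["fx"],c["fy"],c["cx"],c["cy"],R.tolist(),t,-R.T@t)
print(bot.current_clock(),bot.current_tool_rot(),bot.current_contact_force())
E
```

```text
pics
top 530.1612249158852 530.1612249158852 285.37879016584645 206.8118084222039 [[0.028113485370778856, -0.9995414259268904, -0.011250324277320572], [-0.9929896640235497, -0.02663300747665261, -0.11516166920962022], [0.11480922908331209, 0.014409051626891671, -0.9932830513748379]] [0.1006 0.535  1.4261] [0.3647 0.0943 1.4792]
side 433.28649964805396 433.28649964805396 281.9912791172456 215.74914842904096 [[-0.9993429792908952, -0.028798917278365112, 0.022005274494800647], [-0.03078150123191369, 0.35386700662048204, -0.9347890889432598], [0.019133973029858097, -0.9348522685371491, -0.3545209825765452]] [0.5303 0.0717 1.1653] [0.5098 1.0793 0.4685]
0.1 [-0.5404 -3.0942  0.0025] [-1.524   0.1071  0.5166]
```

View pics/top0.png

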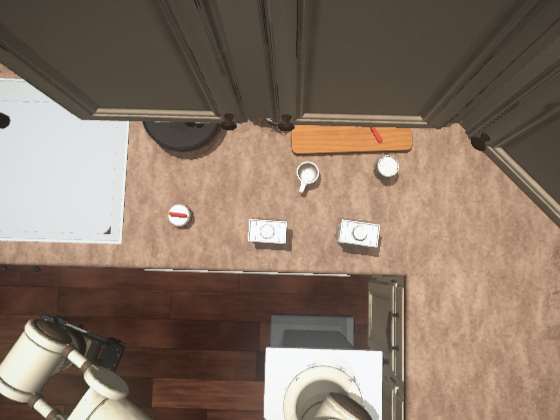

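View pics/side0.png

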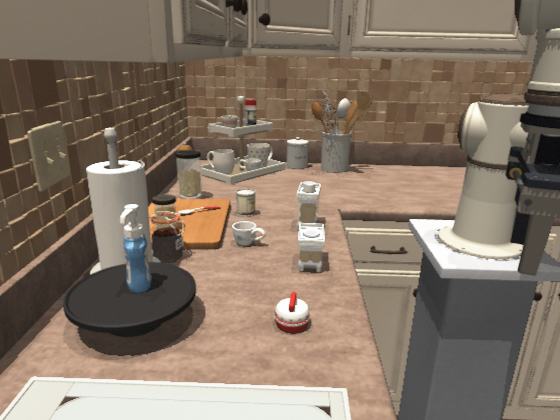

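The top view shows two white-lidded tubs at about (267,232) and (359,233), the timer at (179,215), the cup at (308,175) and the tin at (387,167). The side view shows the same tubs at (311,245) and (309,205). I'll zoom in to tell tall from short.

```bash
python3 - <<'E'
import cv2, numpy as np
t=cv2.imread("pics/top0.png")[205:265,235:395]; s=cv2.imread("pics/side0.png")[170:280,230:350]
a=cv2.resize(t,None,fx=5,fy=5,interpolation=cv2.INTER_CUBIC)
cv2.imwrite("pics/tc.png",a)
cv2.imwrite("pics/sc.png",cv2.resize(s,None,fx=5,fy=5,interpolation=cv2.INTER_CUBIC))
E
```

```text
(no output)
```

View pics/tc.png

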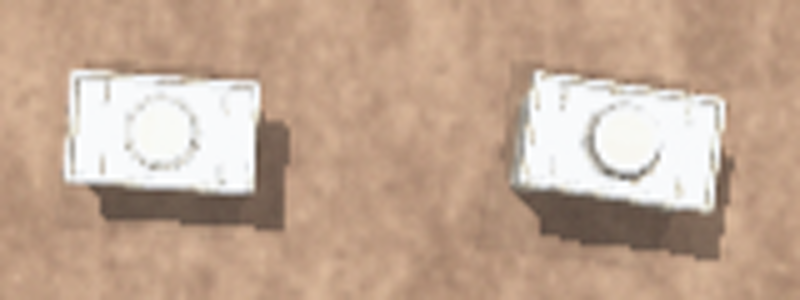

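View pics/sc.png

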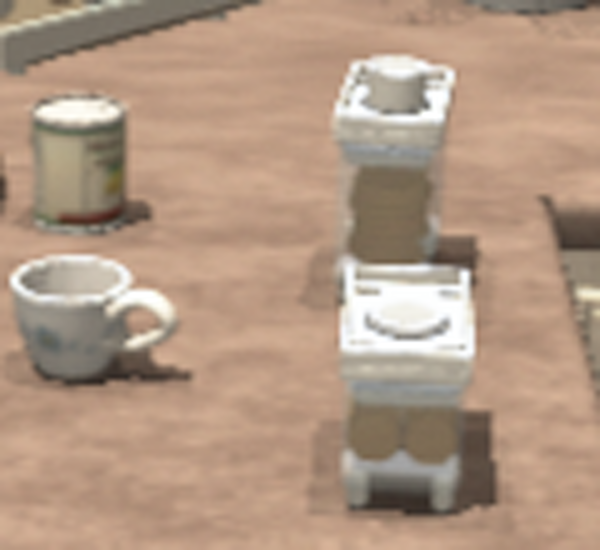

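The tall tub is the right one in the top view, at crop (620,140): its button stands up and casts a shadow. The short tub is the left one, with its button flush. Next I measure both lids from the top view and check the heights with the side view.

```bash
cat > h.py <<'E'
import cv2, numpy as np
from scipy.spatial.transform import Rotation as Ro
np.set_printoptions(precision=4,suppress=True)
def ray(c,uv,z):
    R=np.array(c["R"]);o=-R.T@np.array(c["t"])
    uv=np.atleast_2d(uv).astype(float)
    d=np.c_[(uv[:,0]-c["cx"])/c["fx"],(uv[:,1]-c["cy"])/c["fy"],np.ones(len(uv))]@R
    return o+d*((z-o[2])/d[:,2])[:,None]
def proj(c,X):
    p=np.atleast_2d(X)@np.array(c["R"]).T+np.array(c["t"])
    return np.c_[p[:,0]/p[:,2]*c["fx"]+c["cx"],p[:,1]/p[:,2]*c["fy"]+c["cy"]]
def lid(c,win,z,thr):
    """centre, yaw of long side (rel. world y), size of white lid in window u0,v0,u1,v1"""
    u0,v0,u1,v1=win; k=8
    im=cv2.resize(c["pixels"][v0:v1,u0:u1],None,fx=k,fy=k,interpolation=cv2.INTER_CUBIC)
    m=(im[:,:,0]>thr).astype(np.uint8)
    m=cv2.morphologyEx(m,cv2.MORPH_OPEN,np.ones((2*k,2*k)))
    ct=max(cv2.findContours(m,cv2.RETR_EXTERNAL,cv2.CHAIN_APPROX_NONE)[0],key=cv2.contourArea)[:,0]
    W=ray(c,(ct+.5)/k-.5+[u0,v0],z)[:,:2]
    r=cv2.minAreaRect((W*1000).astype(np.float32)); b=cv2.boxPoints(r)/1000
    e=[b[1]-b[0],b[2]-b[1]]; L=max(e,key=np.linalg.norm); L=L*np.sign(L[1])
    return np.array(r[0])/1000,np.arctan2(-L[0],L[1]),sorted(r[1])
def down(yaw):
    """tool z down, tool y along the tub's x for a tub yaw"""
    y=np.array([np.cos(yaw),np.sin(yaw),0]);z=np.array([0,0,-1.]);
    return [Ro.from_matrix(np.c_[np.cross(s*y,z),s*y,z]).as_rotvec() for s in(1,-1)]
E
python3 - <<'E'
from h import *; from workcell import bot
c=bot.read_camera("top"); s=bot.read_camera("side")
for n,w,z in(("short",(240,210,300,255),.083),("tall",(330,210,390,260),.113)):
    for thr in(185,200,215,230):
        ce,y,sz=lid(c,w,z,thr); print(n,thr,ce,round(y,4),sz)
    for zz,off in((z,'rim'),):
        h=np.array([[a*.5*.058,b*.05] for a,b in((-1,-1),(1,-1),(1,1),(-1,1))])
        R=np.array([[np.cos(y),-np.sin(y)],[np.sin(y),np.cos(y)]])
        P=np.c_[h@R.T+ce,np.full(4,z)]; print("top",proj(c,P).tolist(),"side",proj(s,P).round(1).tolist())
bt=ray(c,[[235+627/5-.4,205+140/5-.4]],.128); print("button",bt,proj(s,bt), "seen",230+397/5,170+65/5)
j=bot.current_joints()
for p,y in((bt[0]+[0,0,.03],-.06),([ce[0],ce[1],.2],-.06)):
    for r in down(y): print(r,bot.inverse_kinematics(p,r))
E
```

```text
short 185 [0.4607 0.161 ] -0.0418 [59.51789855957031, 100.81442260742188]
short 200 [0.4606 0.1603] -0.0391 [58.66593933105469, 98.90573120117188]
short 215 [0.4605 0.1588] -0.0397 [57.91923904418945, 95.13727569580078]
short 230 [0.4606 0.1589] -0.0391 [56.86686325073242, 94.10697937011719]
top [[286.03735813607176, 243.23930399262954], [287.5077213495587, 221.31504038314588], [249.80647438540026, 218.82403610411927], [248.15933949811642, 240.7068413656759]] side [[323.4, 224.0], [299.3, 222.9], [297.9, 239.7], [324.4, 240.9]]
tall 185 [ 0.4602 -0.0774] -0.1222 [59.6827392578125, 100.83087921142578]
tall 200 [ 0.4599 -0.0773] -0.1224 [58.478187561035156, 99.97889709472656]
tall 215 [ 0.4594 -0.0776] -0.1157 [56.72884750366211, 97.7493667602539]
tall 230 [ 0.4592 -0.0771] -0.125 [54.451866149902344, 95.83808135986328]
top [[376.6633295129922, 247.34716500772316], [379.6580170245246, 225.07108804017284], [341.2216435765989, 219.22193764192872], [338.049941849031, 241.42339215184595]] side [[321.0, 184.3], [301.0, 183.0], [296.8, 193.3], [318.4, 194.8]]
button [[ 0.4599 -0.078   0.128 ]] [[309.3086 183.3908]] seen 309.4 183.0
[2.2871 2.1538 0.    ] [-0.4281 -0.0767  1.9548 -0.      1.2635 -0.3681]
[ 2.1538 -2.2871 -0.    ] [-0.4281 -0.0767  1.9548 -0.      1.2635  2.7735]
[2.2871 2.1538 0.    ] [-0.4268 -0.121   1.9097 -0.      1.3529 -0.3668]
[ 2.1538 -2.2871 -0.    ] [-0.4268 -0.121   1.9097 -0.      1.3529  2.7748]
```

```bash
python3 - <<'E'
from h import *; from workcell import bot
r=down(-.122)[0]; p=np.array([.460,-.0777])
bot.set_gripper(0.0,20); print(bot.current_opening(),bot.current_clock())
bot.goto([*p,.2],r); bot.line_to([*p,.134],max_speed=.1); bot.hold(.2)
f0=np.mean([bot.current_contact_force() for _ in range(10)],0)
print(bot.current_clock(),bot.current_ee_pos(),f0)
z=.134
while z>.103:
    z-=.001; bot.line_to([*p,z],max_speed=.02)
    f=np.mean([bot.current_contact_force() for _ in range(3)],0)-f0
    print(round(z,4),round(bot.current_clock(),2),f.round(2),round(bot.current_ee_pos()[2],4))
    if f[2]>7: break
E
```

```text
0.007655751746838954 1.55
4.95 [ 0.4605 -0.0779  0.1347] [ 0.0359 -0.3392  0.6689]
0.133 5.2 [-0.38 -0.05 -1.02] 0.1331
0.132 5.45 [0.2  0.69 0.43] 0.1319
0.131 5.7 [-0.22  0.56 -0.05] 0.1309
0.13 5.95 [ 0.19  0.43 -0.69] 0.1299
0.129 6.2 [ 0.38  0.87 -1.72] 0.1289
0.128 6.45 [0.8  0.5  0.44] 0.1281
0.127 6.7 [-0.5   0.43  1.25] 0.1272
0.126 6.95 [0.37 0.02 1.71] 0.126
0.125 7.2 [0.2  0.7  1.31] 0.125
0.124 7.45 [ 0.41 -0.13  1.84] 0.124
0.123 7.7 [0.65 0.51 2.94] 0.123
0.122 7.95 [-0.06 -0.28  0.65] 0.122
0.121 8.2 [-0.17  0.36  1.72] 0.121
0.12 8.45 [-0.57  0.99  2.34] 0.12
0.119 8.7 [0.35 0.44 1.16] 0.119
0.118 8.95 [0.54 0.58 3.51] 0.1182
0.117 9.2 [-0.92  0.33  4.02] 0.1171
0.116 9.45 [-0.13 -0.28 -0.51] 0.1153
0.115 9.7 [ 0.02  0.98 -1.02] 0.1144
0.114 9.95 [-0.04  0.42 -1.2 ] 0.1138
0.113 10.2 [-0.12  0.78  1.46] 0.1132
0.112 10.45 [-0.69  0.6   3.67] 0.1123
0.111 10.7 [0.04 1.02 4.03] 0.1112
0.11 10.95 [-1.02  1.37  7.93] 0.1109
```

```bash
python3 - <<'E'
from h import *; from workcell import bot
p=np.array([.460,-.0777]); f0=.5
z=.110
def F():
    a=[]
    for _ in range(4): bot.hold(.03); a.append(bot.current_contact_force()[2]-f0)
    return np.mean(a)
print(F(),bot.current_clock())
while z>.103:
    z-=.0004; bot.line_to([*p,z],max_speed=.02); f=F()
    print(round(z,4),round(bot.current_clock(),2),f.round(2),round(bot.current_ee_pos()[2],4))
    if f>14.5: break
E
```

```text
7.732119314454309 11.0833
0.1096 11.47 9.54 0.1108
0.1092 11.85 11.17 0.1107
0.1088 12.23 13.24 0.1105
0.1084 12.62 14.99 0.1104
```

Force rose steadily to 15 N with almost no travel, so the button is on its stop. I'll lift off, move over to the short tub and check the button and both lids again.

```bash
python3 - <<'E'
from h import *; from workcell import bot
bot.line_to([.460,-.0777,.2],max_speed=.12)
bot.goto([.4606,.1604,.18],down(-.040)[0]); bot.set_gripper(1.0,20)
c=bot.read_camera("top"); s=bot.read_camera("side")
print(bot.current_clock(),bot.current_ee_pos(),bot.current_tool_rot())
for thr in(185,200,215): print(lid(c,(330,210,390,260),.113,thr))
a=cv2.resize(c["pixels"][200:260,330:390],(400,400),interpolation=cv2.INTER_CUBIC)
b=cv2.resize(s["pixels"][165:225,280:340],(400,400),interpolation=cv2.INTER_CUBIC)
cv2.imwrite("pics/b1.png",np.hstack([a,b]))
E
```

```text
15.9583 [0.4606 0.1604 0.18  ] [-2.2654 -2.1765  0.    ]
(array([ 0.4601, -0.0774]), np.float32(-0.1201069), [59.17009353637695, 100.70625305175781])
(array([ 0.4597, -0.0774]), np.float32(-0.11133971), [58.11892318725586, 99.73562622070312])
(array([ 0.4595, -0.0776]), np.float32(-0.115110405), [56.597900390625, 97.71714782714844])
```

View pics/b1.png

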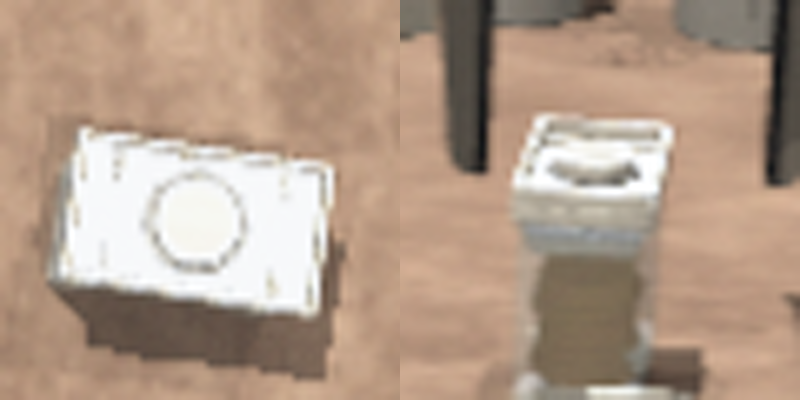

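The picture shows the button head now sunk at deck level, at (195,220) left and (595,165) right, and the tub has not moved. Now I grasp the short tub, measuring its shift in the side view to get the camera-to-arm x bias.

```bash
cat >> h.py <<'E'
def edges(c,v0,v1,u0,u1,thr=170):
    """subpixel left/right edges of the bright band, rows v0..v1"""
    g=c["pixels"][v0:v1,u0:u1,0].astype(float); out=[]
    for r in g:
        i=np.where(r>thr)[0]
        if len(i)<5: continue
        a,b=i[0],i[-1]
        out.append([u0+a-(r[a]-thr)/(r[a]-r[a-1]),u0+b+(r[b]-thr)/(r[b]-r[b+1])])
    return np.array(out)
E
python3 - <<'E'
from h import *; from workcell import bot
bot.line_to([.4606,.1604,.021],max_speed=.12)
s=bot.read_camera("side"); e0=edges(s,236,243,290,334); print(e0,e0.mean())
bot.set_gripper(0.45,20); bot.hold(.1)
s2=bot.read_camera("side"); e1=edges(s2,236,243,290,334); print(e1,e1.mean())
print(bot.current_clock(),bot.current_opening(),bot.current_grip_force(),bot.current_ee_pos())
k=lambda s:cv2.resize(s["pixels"][210:280,280:345],(400,430),interpolation=cv2.INTER_CUBIC)
cv2.imwrite("pics/g1.png",np.hstack([k(s),k(s2)]))
E
```

```text
[[297.4194 324.49  ]
 [297.4526 324.3953]
 [297.4051 324.443 ]
 [298.1667 324.5169]
 [315.5    323.766 ]] 312.75549145667486
[[298.9444 324.2857]
 [298.6842 324.2101]
 [297.8514 324.0935]
 [298.4103 324.312 ]
 [315.75   323.625 ]] 313.01665798895436
18.2417 0.6282423847362739 19.96998829767108 [0.4607 0.1604 0.0211]
```

View pics/g1.png

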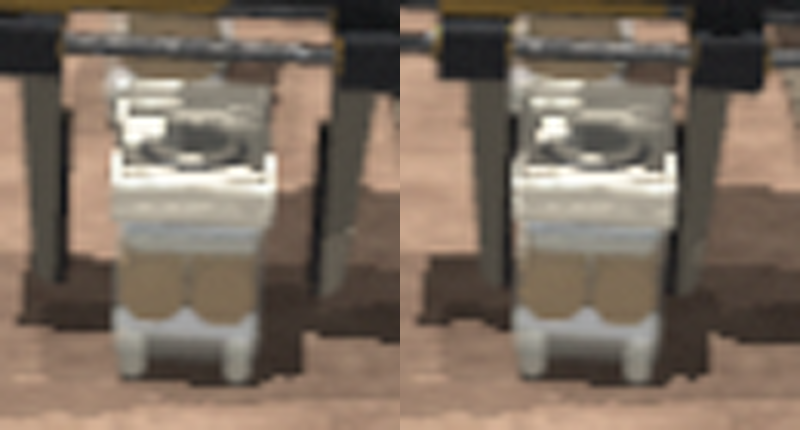

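The tub is held between the fingers, with the lid at (595,190) in the right half, and it shifted less than 0.5 mm. Next I lift it, carry it over and check the alignment in the side view at hover.

```bash
python3 - <<'E'
from h import *; from workcell import bot
r=down(-.119); w=Ro.from_rotvec(bot.current_tool_rot())
r=min(r,key=lambda q:(Ro.from_rotvec(q)*w.inv()).magnitude())
bot.line_to([.4606,.1604,.19],max_speed=.12)
P=[.4602,-.0775]
bot.goto([*P,.19],r); bot.line_to([*P,.140],max_speed=.08); bot.hold(.2)
s=bot.read_camera("side"); c=bot.read_camera("top")
print(bot.current_clock(),bot.current_opening(),bot.current_grip_force(),bot.current_ee_pos(),bot.current_contact_force())
cv2.imwrite("pics/h1.png",np.hstack([cv2.resize(s["pixels"][145:225,275:345],(525,600),interpolation=cv2.INTER_CUBIC)]))
# expected feet (near pair) and rim corners in side view
R=Ro.from_euler('z',-.119).as_matrix()
for z,n,pts in((.119,"feet",[[-.0245,.0405,0],[-.0145,.0405,0],[.0145,.0405,0],[.0245,.0405,0]]),(.113,"rim",[[-.029,.05,0],[.029,.05,0]])):
    print(n,((proj(s,np.array(pts)@R.T+[.4600,-.0775,z])-[275,145])*7.5).round(0).tolist())
E
```

```text
21.8167 0.6302621866590915 19.976673927158117 [ 0.4605 -0.0777  0.1404] [-0.2349 -0.5002 -1.7572]
feet [[314.0, 348.0], [286.0, 346.0], [206.0, 341.0], [178.0, 339.0]]
rim [[324.0, 373.0], [162.0, 362.0]]
```

View pics/h1.png

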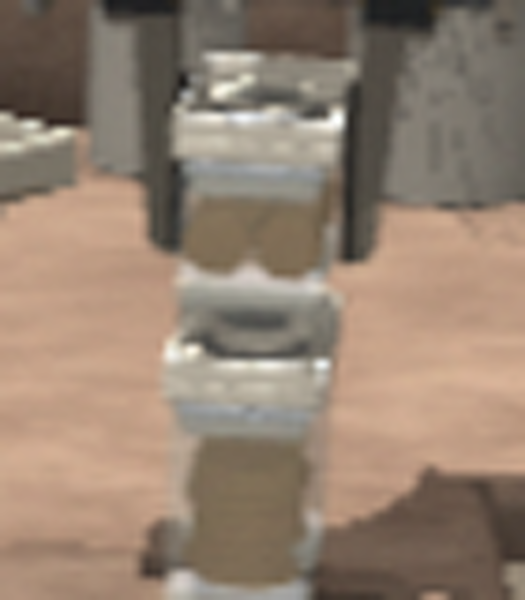

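Hover view: the short tub's feet hang just above the tall rim, with its lid at x≈172–344 and the tall lid at 163–332. I'll compare both lids' edges numerically against their expected projections.

```bash
python3 - <<'E'
from h import *; from workcell import bot
s=bot.read_camera("side"); R=Ro.from_euler('z',-.119).as_matrix()
for n,ce,zt,v in(("short",[.4605,-.0777],.2024,(162,166)),("tall",[.4600,-.0775],.113,(194,198))):
    q=proj(s,np.array([[.029,.05,-.006],[-.029,.05,-.006]])@R.T+[*ce,zt])
    for thr in(130,150,170):
        e=edges(s,*v,290 if n=="tall" else 294,328,thr); m=np.median(e,0); print(n,thr,m.round(2),"mid",m.mean().round(2),"pred",q[:,0].round(2),q[:,0].mean().round(2),"rows",q[:,1].round(1))
    print(s["pixels"][v[0]+2,290:328,0].tolist())
E
```

```text
short 130 [297.82 319.63] mid 308.73 pred [297.49 319.64] 308.57 rows [162.9 164.2]
short 150 [298.45 319.1 ] mid 308.78 pred [297.49 319.64] 308.57 rows [162.9 164.2]
short 170 [298.93 318.6 ] mid 308.77 pred [297.49 319.64] 308.57 rows [162.9 164.2]
[122, 122, 120, 106, 80, 68, 68, 87, 143, 172, 171, 171, 172, 169, 164, 163, 164, 157, 151, 153, 163, 174, 170, 163, 169, 170, 171, 174, 176, 166, 119, 50, 53, 69, 68, 69, 73, 101]Traceback (most recent call last):
  File "<stdin>", line 6, in <module>
  File "h.py", line 34, in edges
    out.append([u0+a-(r[a]-thr)/(r[a]-r[a-1]),u0+b+(r[b]-thr)/(r[b]-r[b+1])])
                                                                    ~^^^^^
IndexError: index 38 is out of bounds for axis 0 with size 38
```

```bash
python3 - <<'E'
from h import *; from workcell import bot
s=bot.read_camera("side"); R=Ro.from_euler('z',-.119).as_matrix()
q=proj(s,np.array([[.029,.05,-.006],[-.029,.05,-.006]])@R.T+[.46,-.0775,.113]); print(q,q[:,0].mean())
for v in range(193,200): print(v,s["pixels"][v,290:326,0].tolist())
E
```

```text
[[296.5241 195.445 ]
 [318.0676 196.8871]] 307.295836063846
193 [141, 139, 138, 136, 136, 136, 148, 178, 179, 164, 159, 151, 149, 165, 186, 196, 210, 201, 186, 208, 221, 221, 205, 187, 182, 158, 146, 228, 219, 118, 135, 136, 135, 136, 137, 138]
194 [138, 137, 138, 138, 137, 136, 148, 156, 156, 155, 156, 156, 155, 163, 172, 175, 182, 179, 173, 181, 187, 187, 181, 172, 165, 147, 131, 176, 164, 121, 135, 132, 131, 132, 136, 139]
195 [131, 133, 132, 133, 135, 135, 151, 163, 162, 157, 151, 152, 153, 154, 154, 154, 155, 154, 155, 155, 156, 155, 156, 155, 156, 152, 149, 175, 160, 122, 131, 134, 136, 138, 139, 143]
196 [130, 131, 130, 131, 132, 133, 143, 159, 166, 168, 159, 152, 160, 173, 168, 150, 158, 169, 172, 176, 179, 169, 158, 161, 157, 152, 150, 153, 138, 125, 133, 138, 142, 141, 145, 146]
197 [136, 135, 135, 136, 136, 136, 151, 158, 156, 157, 157, 154, 158, 162, 160, 155, 157, 162, 162, 166, 166, 160, 153, 155, 154, 149, 144, 135, 123, 128, 135, 139, 139, 140, 139, 142]
198 [140, 139, 136, 135, 136, 139, 138, 136, 134, 143, 145, 143, 148, 151, 155, 150, 146, 146, 149, 152, 153, 150, 147, 148, 150, 149, 149, 134, 119, 125, 131, 133, 135, 135, 136, 139]
199 [135, 136, 135, 135, 138, 142, 141, 140, 141, 149, 157, 158, 163, 163, 163, 167, 171, 153, 139, 152, 156, 155, 147, 143, 148, 142, 133, 125, 124, 135, 140, 142, 139, 140, 139, 141]
```

Both lids agree with their predicted edges to within about 0.4 mm, inside the 1.5 mm clearance. I lower slowly, watching the force.

```bash
python3 - <<'E'
from h import *; from workcell import bot
P=[.4603,-.0775]; z=.140
f0=[]
for _ in range(6): bot.hold(.03); f0.append(bot.current_contact_force())
f0=np.mean(f0,0); print(f0)
while z>.1235:
    z-=.001; bot.line_to([*P,z],max_speed=.02); f=[]
    for _ in range(3): bot.hold(.02); f.append(bot.current_contact_force())
    f=np.mean(f,0)-f0; p=bot.current_ee_pos()
    print(round(z,4),round(bot.current_clock(),2),f.round(2),p)
    if f[2]>4: break
E
```

```text
[ 0.1948 -0.1659 -1.7571]
0.139 22.42 [-0.02  0.31  0.43] [ 0.4602 -0.0775  0.1389]
0.138 22.72 [-0.49  0.16 -0.01] [ 0.4603 -0.0775  0.1379]
0.137 23.02 [-0.35  0.11  0.26] [ 0.4603 -0.0775  0.137 ]
0.136 23.32 [ 0.02 -0.11 -0.52] [ 0.4603 -0.0775  0.136 ]
0.135 23.62 [-0.19  0.07 -0.22] [ 0.4603 -0.0775  0.135 ]
0.134 23.92 [ 0.06  0.14 -0.41] [ 0.4603 -0.0775  0.1339]
0.133 24.22 [-0.04  0.43 -0.08] [ 0.4603 -0.0775  0.133 ]
0.132 24.52 [-0.    0.42 -0.47] [ 0.4603 -0.0775  0.1319]
0.131 24.82 [ 0.03  0.47 -0.04] [ 0.4603 -0.0775  0.131 ]
0.13 25.12 [-0.01 -0.46 -0.14] [ 0.4603 -0.0775  0.1299]
0.129 25.42 [-0.42  0.16  0.24] [ 0.4603 -0.0775  0.129 ]
0.128 25.72 [-0.39  0.25 -0.3 ] [ 0.4603 -0.0775  0.128 ]
0.127 26.02 [ 0.2  -0.32 -0.25] [ 0.4603 -0.0775  0.127 ]
0.126 26.32 [-0.11  0.37 -0.73] [ 0.4603 -0.0775  0.126 ]
0.125 26.62 [-1.09  0.06  5.61] [ 0.4606 -0.0776  0.1256]
```

The feet slid past the rim and stopped at deck height (contact at 0.1256 against 0.126 expected). I'll release, retreat and check.

```bash
python3 - <<'E'
from h import *; from workcell import bot
bot.line_to([.4603,-.0775,.1257],max_speed=.02)
bot.set_gripper(.95,10); bot.line_to([.4603,-.0775,.29],max_speed=.12)
bot.goto([.40,.2,.29],bot.current_tool_rot())
c=bot.read_camera("top"); s=bot.read_camera("side"); print(bot.current_clock())
for thr in(185,200): print(lid(c,(320,195,400,265),.188,thr))
a=cv2.resize(c["pixels"][195:265,325:395],(400,400),interpolation=cv2.INTER_CUBIC)
b=cv2.resize(s["pixels"][145:235,270:360],(400,400),interpolation=cv2.INTER_CUBIC)
cv2.imwrite("pics/f1.png",np.hstack([a,b]))
E
```

```text
30.1833
(array([ 0.4602, -0.076 ]), np.float32(-0.117320575), [59.46323013305664, 100.57694244384766])
(array([ 0.46  , -0.0761]), np.float32(-0.12194742), [58.04528045654297, 99.29878234863281])
```

View pics/f1.png

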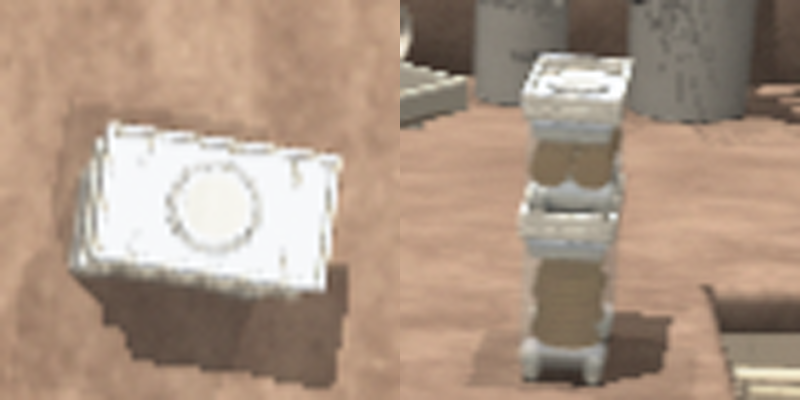

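The stack stands level. The short tub's lid, around (215,205) in the left half, measures 58 × 99 mm at the expected 188 mm height, with the same yaw as the tall tub. In the right half its feet are inside the rim.

```bash
python3 -c "
from workcell import bot
print(bot.job_done())"
```

```text
the job is handed in; nothing more can be done
None
```

I pressed the button down until it met its stop at about 15 N and it stayed down; the short tub now sits squarely inside the tall tub's rim, the job was handed in at about 30 s, and no verdict was shown.

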